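Clean the contacts, load and shut the test box

ROBOT

A 6-joint arm with a two-finger parallel gripper is mounted at the origin on the work surface. World frame = base frame: x ahead of the robot, y to its left, z up, the work surface at z = 0. Lengths are in mm, angles in rad, forces in N, time in s.
With the tool pointing down it reaches from about 300 to 775 mm from the base axis. Payload 14.6 kg.
Tool frame: the origin (TCP) lies on the mounting face of the last link; the fingertips stand 199 mm ahead of it and the grasp point (between the pads) lies 180 mm ahead of it; z points along the fingers, y is the line along which they close (so a half turn about z gives the same grasp; the last joint's range is limited). The gripper opens to 94 mm and grips with 3 to 60 N. Pads are 16 mm wide; open, the fingers measure 119 mm over their backs; the gripper's body (75 mm by 177 mm) begins 78 mm behind the grasp point.
Start: joints at [1.063, 0.3, 1.521, -0, 1.321, -0.067], TCP at [234.661, 497.418, 404.646] pointing down, gripper open.
Joint ranges: [-3.03, 3.03], [-0.79, 2.21], [0.23, 2.52], [-1.04, 4.18], [0, 3.07], [-2.55, 2.55]. Speed limits (rad/s): [2.22, 2.22, 2.57, 3.14, 3.14, 3.14].

INTERFACE

Orientations are given as [roll, pitch, yaw] about the fixed x, y, z axes, in that order (R = Rz(yaw) Ry(pitch) Rx(roll)).
In Python, from cell import manip gives the robot as it stands. The module is installed in compiled form; this text tells all that it offers.
- The arm moves only by the shell command python3 -m creep 'ROWS' [FORCE]. ROWS is a JSON object of lists of equal length, an entry for each row: "slide": the shift along the world's x, y, z in cm, a list of three; "turn": the turn about the world's z in rad; "claw": the opening, from 0 (shut) to 1 (fully open). A call has 1 to 8 rows; each row shifts and turns the commanded pose from where the row before left it; what a row does not reach is not made up. A row lasts 1/8 s, in which the tool goes at most 62.5 mm and 10.7 degrees, less where a joint would pass 70% of its speed; a pose out of reach is approached as far as the arm can. A call with a gripper value outside its range is refused whole. The fingers move at their own pace and stop on an object; FORCE is the grip in N (left out, the last holds). Time passes only in rows, so rows that do not move let the fingers close. It gives the time, the measured TCP pose, the force, the opening and the grip force at its end, in the units of the state.
- manip.read_state(): the state, without advancing time (a new reading comes with each control period).
- manip.camera(name): name is "scene" or "top"; returns (picture, depth): 384x512x3 uint8, red, green, blue; 384x512 float32, mm along the optical axis (not along the pixel's ray), 0 where there is no reading.
- manip.calibration(name): a dict with "intrinsics" (3x3 intrinsics, pixels), "pose" (4x4, takes a point from camera to world coordinates). Camera axes: x right, y up, looking along -z (the intrinsics and any distortion apply to the point x, -y, -z); pixel columns grow to the right and rows downward; lengths in mm; the calibration is good to about 2 mm. A picture is of the moment at which its call begins. calibration takes no time and is no camera call.
- manip.sign_off(): hands the job in; it is judged then, once.
Trained networks look in the newest picture that a camera, given by its name, has taken for a name from the list of things; names that differ only in an ending like _2 or _b are one class to them, and where a whole thing is asked for, a point or a joint stands for the part that bears it (a point fixed in the world has none). Each returns a list of dicts, best first, with "score" (0 to 1); they miss things now and then, are a little off and sometimes report something else, mostly with a low value. They report only what shows in the picture. A call takes as long as a camera call. They do not tell look-alikes from the thing itself.
- manip.cut_out(query, camera): "mask" (384x512 bool, what is visible of it) and "position" ([column, row] in pixels, amid what is visible of it).
The state is a dict: "clock": time; "joints": joint angles; "qd": joint speeds; "effort": joint torques, N m; "eef_pos": TCP position; "eef_rot": TCP orientation; "wrist_force": force on the tool from outside, world axes, zero at the start; "moment": the same for the moment, N m; "finger_gap": finger opening in mm; "finger_force": force on a finger pad.
Only numpy, scipy, OpenCV 4.12 (cv2) and the standard library are available. Lean on these libraries where they do the work, as an engineer would, in place of code of your own. Each camera call takes 0.05 s, during which the arm holds its last target. There are 200 camera calls.

TASK

Get the open test box ready for a run: take the brush from its stand, dip its bristles into the small steel cleaner pot, then brush the black contact strip inside the box, touching it near its left end and then near its right end (left and right as the robot sees them), and put the brush back upright in its stand. After that, lay every circuit module that is on the mat flat on the floor of the box, black block upwards, and finally lower the hood gently until it is fully shut. Do not knock over the pot, and leave the tape roll, screwdriver and carton alone.

Things in the scene. Friction and masses are not known exactly. Their poses are not given: they have to be found in the camera images.
- box: fixed test box, white outside and blue inside, open on top: 200 (x) x 280 (y) x 50 mm, walls and floor 5 mm; its front (-x side, with green and red buttons) faces the robot, give or take its yaw; origin: centre of its underside, x from front to back, y to the left. The hood is hinged along its back top edge
- box_floor (a point): centre of the inner floor of the box, 5 mm above the table
- strip: contact strip: black bar with brass contacts, 20 (x) x 80 (y) x 20 mm, fixed to the box floor along the front wall, its centre line 75 mm in front of the box centre; its top is 25 mm above the table. Origin: centre of its underside; axes as the box
- strip_left (a point): point on top of the strip, 10 mm in from its left (+y) end
- strip_right (a point): point on top of the strip, 10 mm in from its right (-y) end
- hood (a joint): angle of the hood, rad: 0 fully shut, 1.6 to 1.72 (a little past upright) at the start, 1.9 at most. A stiff hinge: the hood (350 g) stays where it is left and must be pushed all the way down (about 0.2 to 0.9 N m about the hinge); it is easily pushed by its outer face, which points away from the robot while the hood is open
- hood_hinge (a point): middle of the hood's hinge axis, on the back top edge of the box, 51 mm above the table, 100 mm behind the box centre; the axis runs along the box's y
- hood_edge (a point): middle of the hood's front edge on its outer face: 200 mm from the hinge along the hood and 30 mm out on its outer side. The hood is a hollow white cap 200 (front to back) x 280 x 30 mm; shut, it reaches 80 mm above the table; upright, its top is 250 mm above the table and its outer face stands 30 mm behind the hinge
- brush: cleaning brush, 150 mm long, 50 g, standing upright with its bristles down in the stand. From the tip up: grey bristles 10 mm across and 20 mm long, steel ferrule 11 mm across to 50 mm, black round collar 34 mm across from 50 to 54 mm, square wooden handle 14 x 14 mm from 54 to 150 mm. All of it is rigid. Origin: the bristle tip; z runs up the handle; x and y are square to the handle's faces
- brush_tip (a point): end of the bristles (same as the brush's origin)
- brush_grip (a point): a good place to hold the handle from above, 115 mm above the bristle tip
- stand: fixed grey block 60 x 60 x 60 mm with a 22 mm hole straight down through its middle; the brush hangs in it by its collar, which rests on the block's top, bristle tip 10 mm above the table. Origin: centre of its underside. Stand and pot are to the right of the box and may have changed places
- pot: small open steel cleaner pot, loose, 250 g: 56 mm across and 45 mm tall, mouth 50 mm across inside, a felt pad in the bottom whose top is 10 mm above the table. Origin: centre of its underside, z up
- pot_rim (a point): centre of the pot's mouth, 45 mm above the table
- module0: circuit module: light green board 48 x 38 x 6 mm (long side along its x) with a black block 34 (x) x 26 (y) x 22 mm centred on top, 28 mm tall in all, 60 g; origin: centre of its underside, z up when lying right way up. Two to four of the four identical modules are present, on the mat to the left of the test box; absent ones read None all along
- module1: another circuit module, same as module0 (may be absent)
- module2: another circuit module, same as module0 (may be absent)
- module3: another circuit module, same as module0 (may be absent)
- tape: bystander: roll of tape lying flat, 80 mm across, 24 mm tall; origin: centre of its underside
- screwdriver: bystander: screwdriver lying on the mat beyond the box, 200 mm long; origin: under its middle
- carton: bystander: cardboard carton 60 x 80 x 40 mm behind the stand and pot; origin: centre of its underside
Mind the look-alikes: they are no part of the job. Leave any brown or orange look-alike of the module0 alone.

How it is judged:
By the outcome, as a careful person would: the job done as asked, in the order asked, and still so for the second after the job is handed in, with the robot touching nothing.
Of module0, module1, module2, module3 only 2 to 4 are there at a start; the rules pass over those that are not, and their reading is None.
At some moment in a run one of module0, module1, module2, module3 may be knocked a few centimetres aside while the robot is not near it.
It also fails if it takes over 210 s, if anything falls off the work surface, if the arm or the gripper's body presses on something with over 40 N, if the wrist force passes 120 N, or if a joint passes its speed limit or range.

## Working session

There is one attempt and no reset: what is moved stays moved. The work goes in short steps, Python scripts to look and compute and a shell command to move; the robot and the scene stay as the last step left them, time stands still between calls to the robot, and variables do not carry over. Pictures are saved under pics/ and viewed, at most 14 in all, crops included, and the job is handed in when it is done.

```bash
mkdir -p pics; cat > h.py <<'E'
import numpy as np, cv2
from cell import manip
def world(cam, depth):
    c=manip.calibration(cam); K=np.array(c["intrinsics"]); T=np.array(c["pose"])
    v,u=np.mgrid[0:384,0:512]
    x=(u-K[0,2])/K[0,0]*depth; y=(v-K[1,2])/K[1,1]*depth
    P=np.stack([x,-y,-depth,np.ones_like(x)],-1)@T.T
    return P[...,:3]
def shot(cam,name=None):
    p,d=manip.camera(cam)
    if name: cv2.imwrite(f"pics/{name}.png",p[...,::-1])
    W=world(cam,d); W[d==0]=np.nan
    return p,d,W
E
python3 - <<'E'
from h import *
c=manip.calibration("top");print({k:np.round(v,2).tolist() for k,v in c.items() if k in("intrinsics","pose")},c.keys())
for cam in("top","scene"):
    p,d,W=shot(cam,cam+"0")
    for q in["box","strip","hood","brush","stand","pot","module0","tape","screwdriver","carton"]:
        for r in manip.cut_out(q,cam)[:6]:
            m=r["mask"]; X=W[m]; X=X[~np.isnan(X[:,0])]
            if len(X): print(cam,q,round(r["score"],2),np.round(r["position"]),"med",np.round(np.median(X,0)),"zmax",np.round(np.percentile(X[:,2],95)),m.sum())
print(manip.read_state())
E
```

```text
{'intrinsics': [[415.24, 0.0, 254.13], [0.0, 415.24, 197.33], [0.0, 0.0, 1.0]], 'pose': [[-0.03, 0.98, -0.19, 342.81], [-1.0, -0.03, 0.01, 5.21], [0.01, 0.19, 0.98, 1351.43], [0.0, 0.0, 0.0, 1.0]]} dict_keys(['intrinsics', 'pose'])
top box 0.98 [266. 204.] med [592. -45.  10.] zmax 251.0 8414
top strip 0.56 [266. 243.] med [459. -46.  26.] zmax 31.0 166
top hood 0.66 [266. 171.] med [660. -42. 140.] zmax 253.0 3027
top brush 0.58 [378. 242.] med [ 446. -371.   88.] zmax 161.0 106
top stand 0.61 [366. 242.] med [ 441. -364.   60.] zmax 65.0 328
top pot 0.78 [358. 203.] med [ 575. -344.   16.] zmax 46.0 264
top module0 0.77 [178. 248.] med [447. 233.  26.] zmax 33.0 158
top module0 0.68 [147. 194.] med [636. 341.  24.] zmax 33.0 161
top module0 0.61 [131. 255.] med [433. 380.  23.] zmax 33.0 164
top module0 0.53 [174. 216.] med [550. 247.  21.] zmax 32.0 176
top module0 0.53 [197. 270.] med [374. 178.  21.] zmax 32.0 187
top module0 0.47 [141. 223.] med [535. 349.  25.] zmax 32.0 167
top tape 0.59 [178. 160.] med [721. 233.  24.] zmax 30.0 260
top screwdriver 0.72 [257. 131.] med [840.
[... 1623 characters left out ...]
clock': 1.1, 'joints': array([ 1.06340882e+00,  2.99905372e-01,  1.52096393e+00,  6.92787621e-06,
        1.32070371e+00, -6.65997217e-02]), 'qd': array([ 9.28704034e-04, -5.51187683e-04,  7.75345125e-05,  4.94885874e-05,
        2.61639990e-03, -1.45765590e-03]), 'effort': array([ 8.46280927e-04, -5.31662929e+01, -3.52908432e+01,  7.08761369e-02,
        2.13986268e-02,  5.83196424e-05]), 'eef_pos': array([234.66092246, 497.42808082, 404.65790601]), 'eef_rot': array([ 3.14157261e+00, -5.39059850e-06,  2.70080315e+00]), 'wrist_force': array([ 0.20777456,  0.3089224 , -0.19026899]), 'moment': array([ 0.02170933, -0.008269  , -0.0131852 ]), 'finger_force': 0.0, 'finger_gap': 93.99558818638103}
```

```bash
python3 - <<'E'
import cv2
a=cv2.imread("pics/top0.png");cv2.imwrite("pics/top0c.png",cv2.resize(a[110:290,100:400],(800,480),interpolation=cv2.INTER_CUBIC))
b=cv2.imread("pics/scene0.png");cv2.imwrite("pics/scene0c.png",cv2.resize(b[70:370,150:400],None,fx=2,fy=2,interpolation=cv2.INTER_CUBIC))
E
```

```text
(no output)
```

View pics/top0c.png

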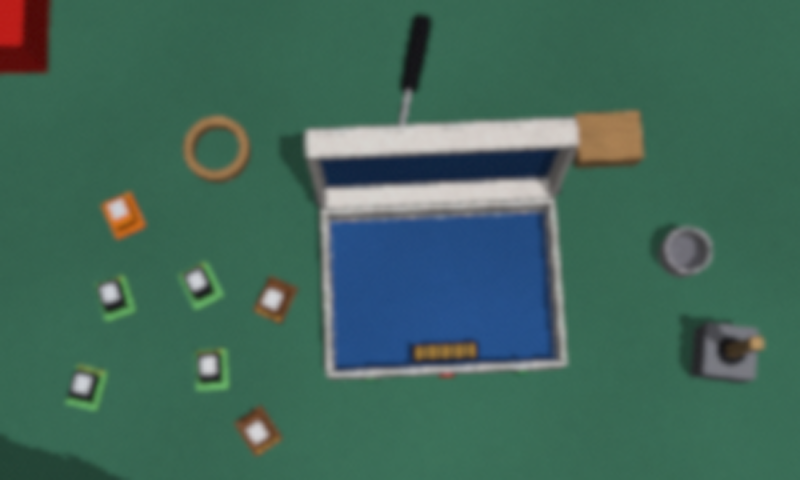

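View pics/scene0c.png

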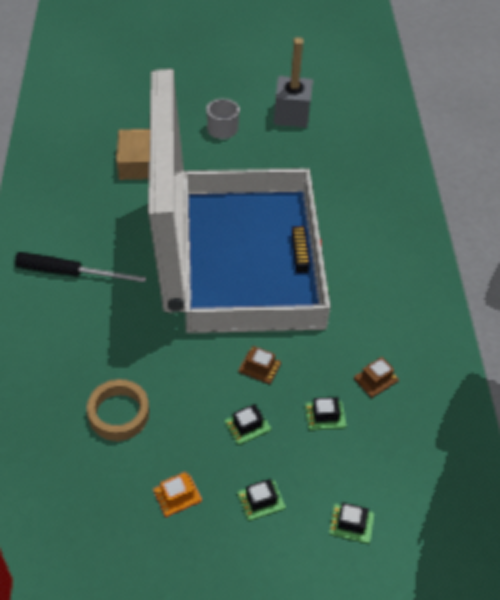

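```bash
cat > m.py <<'E'
from h import *
import sys
def cloud(cam):
    p,d,W=shot(cam); 
    g=W[np.isfinite(W[...,0])]; z=g[(abs(g[:,2])<8)&(g[:,0]>300)&(g[:,0]<800)&(abs(g[:,1])<450)][:,2]
    return p,W,np.median(z)
def box(W,z0,c,r,lo,hi):
    m=(np.hypot(W[...,0]-c[0],W[...,1]-c[1])<r)&(W[...,2]-z0>lo)&(W[...,2]-z0<hi); X=W[m]
    (cx,cy),(w,h),a=cv2.minAreaRect(X[:,:2].astype(np.float32))
    if w<h: w,h,a=h,w,a+90
    a=(a+90)%180-90
    return np.round([cx,cy,w,h,a],1),len(X),np.round(X.mean(0),1)
E
python3 - <<'E'
from m import *
for cam in("top","scene"):
    p,W,z0=cloud(cam); print(cam,"z0",z0)
    for n,c in dict(A=(447,237),B=(433,385),C=(550,250),D=(535,353)).items():
        print(n,"blk",box(W,z0,c,45,18,40),"all",box(W,z0,c,42,4,40))
    print("stand",box(W,z0,(445,-365),50,54,66)); 
    for l in(70,95,115,135): print("brush",l,box(W,z0,(445,-365),50,l,l+25))
    print("pot",box(W,z0,(570,-340),50,36,55))
    print("strip",box(W,z0,(458,-42),60,18,32))
    m=(W[...,2]-z0>42)&(W[...,2]-z0<58)&(abs(W[...,1]+45)<170)&(abs(W[...,0]-530)<200); X=W[m]
    for nm,s in dict(front=X[X[:,0]<455],left=X[(X[:,1]>70)&(X[:,0]>460)&(X[:,0]<600)],right=X[(X[:,1]<-160)&(X[:,0]>460)&(X[:,0]<600)]).items():
        print(nm,len(s),np.round(s.mean(0),1),np.round(cv2.fitLine(s[:,:2].astype(np.float32),cv2.DIST_HUBER,0,.01,.01).ravel(),3))
    m=(W[...,2]-z0>230)&(abs(W[...,1]+45)<200); X=W[m]; print("hoodtop",np.round([X.min(0),X.max(0)]),box(W,z0,(670,-45),200,235,270))
E
```

```text
top z0 1.5307692820560987
A blk (array([447.2, 235.7,  32. ,  26.8,  -1.7]), 94, array([447.7, 235.5,  28.9])) all (array([443.2, 238.7,  65.1,  61.9, -53.8]), 173, array([446.6, 234.2,  19.8]))
B blk (array([430.6, 385.9,  33.7,  26.9, -11.6]), 96, array([430. , 384.8,  28.7])) all (array([439.4, 386.4,  69.9,  62.6, -45.3]), 172, array([430.1, 382.7,  19.8]))
C blk (array([551.4, 249.4,  35.5,  25.2,  26.2]), 87, array([550.6, 249.6,  28.5])) all (array([549.3, 251.6,  68.3,  60.1, -58.8]), 163, array([550. , 248.3,  19.3]))
D blk (array([538.4, 353.6,  33.6,  26. ,  19.3]), 94, array([538. , 353.5,  28.3])) all (array([536.5, 354.3,  72.2,  59.2,  88.8]), 172, array([536.3, 351.8,  19.4]))
stand (array([ 448.8, -376.7,   61.8,   61. ,   82.1]), 310, array([ 447.2, -373.3,   61.5]))
brush 70 (array([ 446.2, -372.6,   16.3,    6.6,   37.9]), 13, array([ 447.3, -372.2,   83.3]))
brush 95 (array([ 445.4, -373.5,   17.4,    9.3,   41.4]), 15, array([ 447.4, -371.9,  109.9]))
brush 115 (array([ 446.9, -371.5,   14.9,    5.1,   26.6]), 14, array([ 447.4, -370.9,  129.6]))
brush 135 (arra
[... 1706 characters left out ...]
-21.8]), 29, array([ 445.6, -366.6,  126.7]))
brush 135 (array([ 445.3, -370.6,   17.3,   14.3,  -89.1]), 37, array([ 445.3, -368.2,  149. ]))
pot (array([ 568.2, -334.8,   57.8,   54.2,   68.6]), 74, array([ 567.9, -333.8,   41. ]))
strip (array([451.8, -41.8, 109.1,  31.4, -89.1]), 168, array([454.6, -36.9,  23.9]))
front 173 [436.5 -19.2  47.9] [ 1.40000e-02 -1.00000e+00  4.35472e+02 -3.00350e+01]
left 143 [531.5  99.1  47.4] [1.00000e+00 2.10000e-02 5.30606e+02 9.93000e+01]
right 109 [ 527.4 -175.4   47. ] [ 1.00000e+00  2.40000e-02  5.27088e+02 -1.75180e+02]
hoodtop [[ -41. -179.  230.]
 [ 675.  105.  309.]] (array([658.2, -37.2, 284.5,  30. , -88.6]), 851, array([657.6, -20.7, 247.7]))
```

Four green-board modules (black block with a white label) show at top pixels (178,248), (131,255), (174,216) and (141,223). The look-alikes are brown at (197,270) and (203,222), and orange at (147,194), so I'll leave those alone. The stand is at (366,242) with the brush in it, and the pot is at (358,203). The box is at (266,204) with the hood open.

The cameras disagree by about 6 mm in y, so I'll average them and calibrate on the held brush.

```bash
python3 -m creep '{"slide":[[1.3,-5.4,0],[1.3,-5.4,0],[1.3,-5.4,0],[1.3,-5.4,0],[1.3,-5.4,0],[1.3,-5.4,0],[1.3,-5.4,0],[1.3,-5.4,0]],"turn":[0.055,0.055,0.055,0.055,0.055,0.055,0.055,0.055],"claw":[1,1,1,1,1,1,1,1]}' 10
python3 -m creep '{"slide":[[1.3,-5.4,0],[1.3,-5.4,0],[1.3,-5.4,0],[1.3,-5.4,0],[1.3,-5.4,0],[1.3,-5.4,0],[1.3,-5.4,0],[0,0,0]],"turn":[0,0,0,0,0,0,0,0],"claw":[1,1,1,1,1,1,1,1]}'
```

```text
clock: 2.2
eef_pos: [338.6, 63.7, 405.0]
eef_rot: [3.141, 0.001, -3.14]
wrist_force: [1.7, 0.1, -0.4]
finger_gap: 93.8
finger_force: 0.0
clock: 3.2
eef_pos: [429.7, -315.2, 403.6]
eef_rot: [3.141, -0.001, 3.138]
wrist_force: [-0.5, 0.6, -0.6]
finger_gap: 94.1
finger_force: 0.0
```

```bash
python3 -m creep '{"slide":[[0.85,-2.9,0],[0.85,-2.9,0],[0,0,-3],[0,0,-3],[0,0,-3],[0,0,-1],[0,0,0],[0,0,0]],"turn":[0,0,0,0,0,0,0,0],"claw":[1,1,1,1,1,1,0.15,0.1]}' 30
python3 -m creep '{"slide":[[0,0,0],[0,0,0],[0,0,0],[0,0,0],[0,0,0],[0,0,0]],"turn":[0,0,0,0,0,0],"claw":[0,0,0,0,0,0]}'
python3 - <<'E'
from m import *
for cam in("top","scene"):
    p,W,z0=cloud(cam); print(cam,z0)
    for l in(65,85): print(box(W,z0,(447,-373),40,l,l+20))
E
```

```text
clock: 4.2
eef_pos: [446.9, -370.5, 306.0]
eef_rot: [-3.14, 0.001, 3.141]
wrist_force: [-0.1, 0.3, 0.2]
finger_gap: 77.5
finger_force: 0.0
clock: 4.95
eef_pos: [446.7, -370.6, 304.7]
eef_rot: [-3.142, 0.0, 3.141]
wrist_force: [0.4, 0.3, 0.5]
finger_gap: 17.7
finger_force: 0.9
top 1.5308835756770804
(array([0., 0., 0., 0., 0.]), 0, array([nan, nan, nan]))
(array([0., 0., 0., 0., 0.]), 0, array([nan, nan, nan]))
scene -0.23735115618205782
(array([ 449.7, -362.5,   22.1,   11. ,  -12.9]), 21, array([ 446. , -362.3,   73. ]))
(array([ 446.1, -362. ,   16.5,   10.5,   20.6]), 20, array([ 446.1, -360.8,   94.5]))m.py:12: RuntimeWarning: Mean of empty slice.
  return np.round([cx,cy,w,h,a],1),len(X),np.round(X.mean(0),1)
  ret = um.true_divide(
```

```bash
python3 -m creep '{"slide":[[0,0,0],[0,0,0],[0,0,0],[0,0,0]],"turn":[0,0,0,0],"claw":[0,0,0,0]}' 30
python3 - <<'E' 2>/dev/null
from m import *
for cam in("top","scene"):
    p,W,z0=cloud(cam); print(cam,z0)
    print(box(W,z0,(447,-370),40,65,100))
    if cam=="scene": cv2.imwrite("pics/b1.png",cv2.resize(p[60:180,220:380,::-1],None,fx=4,fy=4))
E
```

```text
clock: 5.55
eef_pos: [446.7, -370.6, 304.6]
eef_rot: [-3.142, 0.0, 3.141]
wrist_force: [0.1, -0.2, -0.1]
finger_gap: 14.2
finger_force: 30.0
top 1.5599155830743712
(array([ 460.3, -368.3,   10. ,    0.5,  -23.1]), 3, array([ 459.8, -368.1,   68.2]))
scene -0.21977976869038685
(array([ 449.7, -359.9,   29. ,   20.9,  -22.9]), 43, array([ 445.9, -361.5,   79.9]))
```

View pics/b1.png

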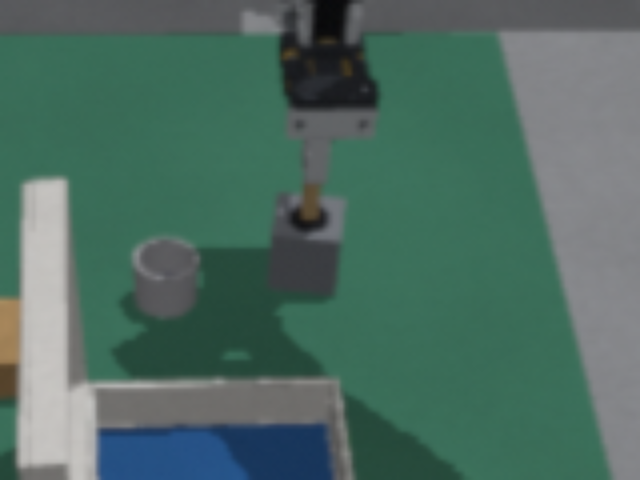

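```bash
python3 -m creep '{"slide":[[0,0,1],[0,0,2],[0,0,3],[0,0,3],[0,0,1],[0,0,0]],"turn":[0,0,0,0,0,0],"claw":[0,0,0,0,0,0]}' 30
python3 - <<'E' 2>/dev/null
from m import *
for cam in("top","scene"):
    p,W,z0=cloud(cam); print(cam,z0)
    print("collar..handle",box(W,z0,(447,-370),40,163,190),"ferrule",box(W,z0,(447,-370),40,115,148),"tip",box(W,z0,(447,-370),40,80,115))
    print("stand",box(W,z0,(447,-370),50,54,66))
    if cam=="scene": cv2.imwrite("pics/b2.png",cv2.resize(p[40:180,230:370,::-1],None,fx=4,fy=4))
E
```

```text
clock: 6.4
eef_pos: [446.6, -370.5, 404.7]
eef_rot: [-3.141, 0.0, 3.141]
wrist_force: [-0.1, -0.8, -0.4]
finger_gap: 13.6
finger_force: 30.0
top 1.5607777453599283
collar..handle (array([0., 0., 0., 0., 0.]), 0, array([nan, nan, nan])) ferrule (array([0., 0., 0., 0., 0.]), 0, array([nan, nan, nan])) tip (array([0., 0., 0., 0., 0.]), 0, array([nan, nan, nan]))
stand (array([ 450.9, -361.7,   60. ,   30.3,   -7.8]), 104, array([ 444.6, -355.6,   60.8]))
scene -0.21772724947493316
collar..handle (array([ 448.8, -360.4,   26.2,   19.1,  -19.1]), 40, array([ 446.8, -361.5,  174.8])) ferrule (array([ 446.6, -362.8,   10.6,    8.4,  -15.1]), 27, array([ 446. , -363.1,  132.6])) tip (array([ 446.2, -363. ,    6.8,    5.8,   -4.4]), 5, array([ 446.8, -363.5,  111.8]))
stand (array([ 445.2, -371.4,   70.1,   59.8,   81.6]), 190, array([ 445.1, -369.6,   58.2]))
```

View pics/b2.png

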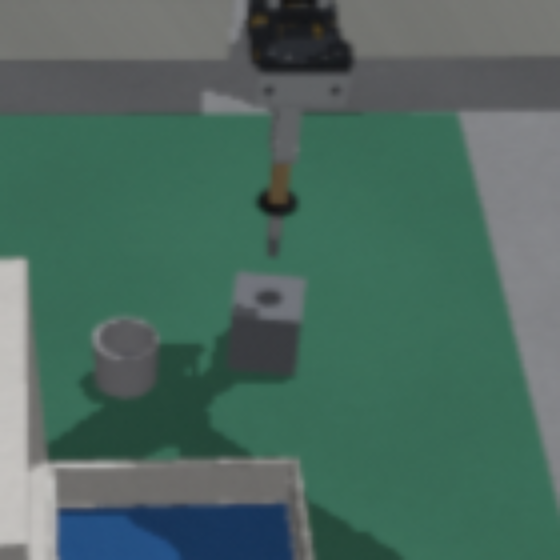

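```bash
python3 -m creep '{"slide":[[3,0.8,0],[4,1.05,0],[4,1.05,0],[1.3,0.35,0],[0,0,0]],"turn":[0,0,0,0,0],"claw":[0,0,0,0,0]}'
python3 - <<'E' 2>/dev/null
from m import *
for cam in("top","scene"):
    p,W,z0=cloud(cam); z=W[...,2]-z0
    print(cam,"ferrule",box(W,z0,(570,-338),40,115,148),"pot",box(W,z0,(570,-338),50,36,55))
    h=cv2.cvtColor(p,cv2.COLOR_RGB2HSV)
    m=(np.hypot(W[...,0]-458,W[...,1]+42)<60)&(z>15)&(z<33)&(h[...,0]<35)&(h[...,1]>70)&(h[...,2]>60)
    X=W[m];print("brass",len(X),X.mean(0).round(1),cv2.minAreaRect(X[:,:2].astype(np.float32)))
    if cam=="scene": cv2.imwrite("pics/b3.png",cv2.resize(p[40:180,230:370,::-1],None,fx=4,fy=4))
E
```

```text
clock: 7.12
eef_pos: [569.8, -338.0, 403.4]
eef_rot: [3.141, -0.002, 3.142]
wrist_force: [-1.1, -1.3, 0.1]
finger_gap: 13.7
finger_force: 30.0
top ferrule (array([0., 0., 0., 0., 0.]), 0, array([nan, nan, nan])) pot (array([ 575.1, -319. ,   40.2,    8. ,   -4.6]), 17, array([ 572.8, -317.9,   45. ]))
brass 108 [459.4 -45.9  26. ] ((449.306884765625, -46.82263946533203), (37.89960479736328, 70.67125701904297), 3.2432000637054443)
scene ferrule (array([ 567.9, -330.8,   10.8,    6.9,   86.3]), 22, array([ 567.7, -331.3,  131.5])) pot (array([ 568.4, -334.9,   58.7,   51.7,   88.3]), 80, array([ 568.3, -333.4,   40.9]))
brass 74 [457.3 -42.2  23.7] ((457.68975830078125, -43.63247299194336), (14.353959083557129, 68.7629623413086), 1.742223858833313)
```

View pics/b3.png

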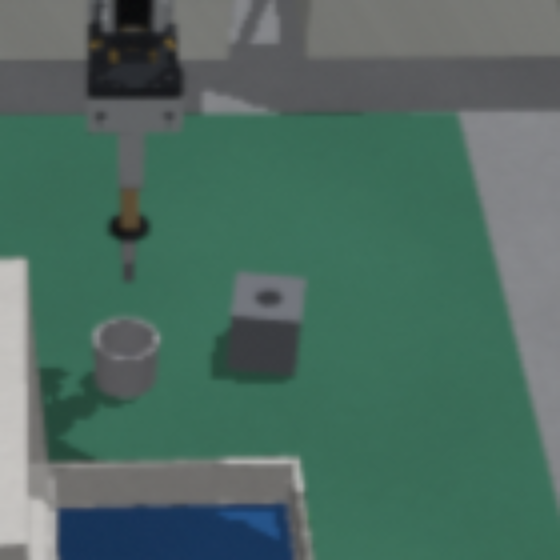

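```bash
python3 -m creep '{"slide":[[0,0,-3],[0,0,-3],[0,0,-2],[0,0,-1],[0,0,-0.6],[0,0,0],[0,0,0]],"turn":[0,0,0,0,0,0,0],"claw":[0,0,0,0,0,0,0]}'
```

```text
clock: 8.1
eef_pos: [569.7, -338.2, 309.5]
eef_rot: [-3.141, 0.001, 3.141]
wrist_force: [0.3, 0.1, -0.6]
finger_gap: 13.7
finger_force: 30.0
```

```bash
python3 -m creep '{"slide":[[0,0,-0.2],[0,0,-0.2],[0,0,0],[0,0,0]],"turn":[0,0,0,0],"claw":[0,0,0,0]}'
python3 -m creep '{"slide":[[0,0,1.5],[0,0,3],[0,0,3],[0,0,2.9],[0,0,0],[0,0,0]],"turn":[0,0,0,0,0,0],"claw":[0,0,0,0,0,0]}'
python3 - <<'E' 2>/dev/null
from m import *
p,W,z0=cloud("scene")
print("pot",box(W,z0,(570,-338),50,36,55),"ferr",box(W,z0,(570,-338),40,118,148))
E
```

```text
clock: 8.6
eef_pos: [569.7, -338.1, 304.6]
eef_rot: [3.142, -0.0, 3.141]
wrist_force: [0.9, -0.0, -0.3]
finger_gap: 13.4
finger_force: 30.0
clock: 9.35
eef_pos: [569.6, -338.0, 407.9]
eef_rot: [3.141, -0.001, 3.141]
wrist_force: [0.4, -1.2, -1.3]
finger_gap: 13.8
finger_force: 30.0
pot (array([ 568.3, -335.9,   57.7,   51.5,   89.4]), 77, array([ 568.1, -330.8,   40.9])) ferr (array([ 567.8, -330.2,    8.7,    6.9,   89.7]), 22, array([ 567.9, -330.3,  134.4]))
```

```bash
python3 -m creep '{"slide":[[-1.2,3.5,0],[-1.8,5.2,0],[-1.8,5.2,0],[-1.8,5.2,0],[-1.8,5.2,0],[-1.7,5,0],[-0.95,3.2,0],[0,0,0]],"turn":[0,0,0,0,0,0,0,0],"claw":[0,0,0,0,0,0,0,0]}'
python3 -m creep '{"slide":[[0,0,-2.5],[0,0,-3],[0,0,-2],[0,0,-0.8],[0,0,0],[0,0,0]],"turn":[0,0,0,0,0,0],"claw":[0,0,0,0,0,0]}'
python3 - <<'E' 2>/dev/null
from m import *
for cam in("top","scene"):
    p,W,z0=cloud(cam)
    print(box(W,z0,(459,-10),40,35,75))
    if cam=="scene": cv2.imwrite("pics/b4.png",cv2.resize(p[100:240,230:370,::-1],None,fx=4,fy=4))
E
```

```text
clock: 10.4
eef_pos: [458.6, -11.6, 408.2]
eef_rot: [3.141, -0.001, -3.14]
wrist_force: [-0.2, -0.9, -1.0]
finger_gap: 14.1
finger_force: 30.0
clock: 11.15
eef_pos: [459.4, -13.3, 326.3]
eef_rot: [-3.141, 0.001, 3.141]
wrist_force: [0.3, 0.8, -0.8]
finger_gap: 13.8
finger_force: 30.0
(array([437.1, -21.4,  40.6,   3. ,  88.4]), 16, array([438.1, -23.7,  51.7]))
(array([434.6,  -8.4,  43.9,  42.3,  44.9]), 65, array([443.7,  -7.6,  48.5]))
```

View pics/b4.png

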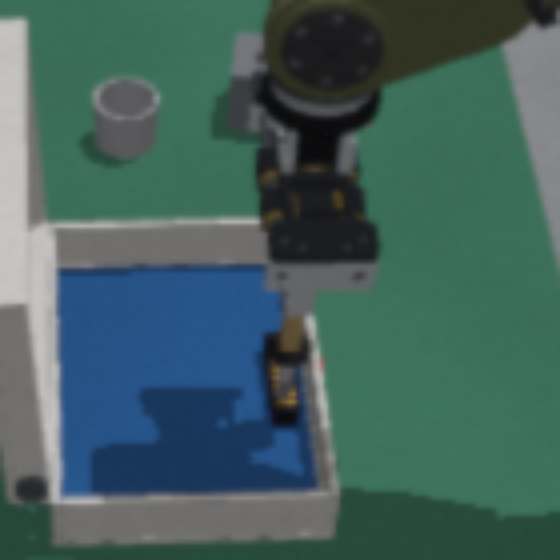

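The pot still stands upright, and the brush is above the strip's left end, around (287,395) in the crop.

```bash
python3 -m creep '{"slide":[[0,0,-0.3],[0,0,-0.2],[0,0,-0.1],[0,0,0],[0,0,0]],"turn":[0,0,0,0,0],"claw":[0,0,0,0,0]}'
python3 -m creep '{"slide":[[0,0,-0.1],[0,0,0]],"turn":[0,0],"claw":[0,0]}'
python3 -m creep '{"slide":[[0,0,-0.1],[0,0,0]],"turn":[0,0],"claw":[0,0]}'
```

```text
clock: 11.88
eef_pos: [459.2, -13.1, 319.7]
eef_rot: [-3.142, 0.0, 3.141]
wrist_force: [0.5, 0.2, 0.1]
finger_gap: 13.6
finger_force: 30.0
clock: 12.12
eef_pos: [459.2, -13.1, 319.4]
eef_rot: [-3.142, 0.001, 3.141]
wrist_force: [-2.8, 0.0, 11.5]
finger_gap: 13.6
finger_force: 30.0
clock: 12.38
eef_pos: [459.4, -13.1, 319.2]
eef_rot: [-3.141, 0.002, 3.141]
wrist_force: [-5.0, 1.3, 18.5]
finger_gap: 13.9
finger_force: 30.0
```

```bash
python3 -m creep '{"slide":[[0,0,1.2],[0,-2,0],[0.1,-4,0],[0,0,0],[0,0,-0.8],[0,0,-0.2],[0,0,-0.05],[0,0,0]],"turn":[0,0,0,0,0,0,0,0],"claw":[0,0,0,0,0,0,0,0]}'
python3 -m creep '{"slide":[[0,0,-0.1],[0,0,0]],"turn":[0,0],"claw":[0,0]}'
```

```text
clock: 13.38
eef_pos: [460.1, -72.4, 319.4]
eef_rot: [3.142, -0.001, -3.141]
wrist_force: [-3.3, 0.1, 7.7]
finger_gap: 14.3
finger_force: 30.0
clock: 13.62
eef_pos: [460.3, -72.3, 319.2]
eef_rot: [-3.142, 0.001, -3.141]
wrist_force: [-4.9, 1.8, 15.9]
finger_gap: 13.9
finger_force: 30.0
```

```bash
python3 -m creep '{"slide":[[0,0,2],[0,0,4],[0,0,3],[0,0,0],[0,0,0]],"turn":[0,0,0,0,0],"claw":[0,0,0,0,0]}'
python3 -m creep '{"slide":[[-0.2,-3,0],[-0.2,-5,0],[-0.2,-5,0],[-0.2,-5,0],[-0.2,-5,0],[-0.2,-5,0],[-0.1,-2,0],[0,0,0]],"turn":[0,0,0,0,0,0,0,0],"claw":[0,0,0,0,0,0,0,0]}'
python3 - <<'E' 2>/dev/null
from m import *
print(manip.read_state()["eef_pos"])
for cam in("top","scene"):
    p,W,z0=cloud(cam); z=W[...,2]-z0
    for l in((163,190),(140,158),(125,140),(105,125)): print(cam,l,box(W,z0,(447,-370),40,*l))
    g=p.mean(-1); m=(np.hypot(W[...,0]-447,W[...,1]+370)<24)&(z<64)&(z>-10)
    mm=m&(g<np.median(g[m])*.75); X=W[mm]
    # hole centre by pixel ray onto z=60
    v,u=np.nonzero(mm); print("hole px",u.mean(),v.mean(),len(u))
    c=manip.calibration(cam);K=np.array(c["intrinsics"]);T=np.array(c["pose"])
    r=T[:3,:3]@np.array([(u.mean()-K[0,2])/K[0,0],-(v.mean()-K[1,2])/K[1,1],-1]); t=(60+z0-T[2,3])/r[2]; print("hole",(T[:3,3]+t*r).round(1))
    if cam=="scene": cv2.imwrite("pics/b5.png",cv2.resize(p[50:140,250:340,::-1],None,fx=6,fy=6))
E
```

```text
clock: 14.25
eef_pos: [460.1, -72.7, 407.0]
eef_rot: [3.141, -0.001, 3.141]
wrist_force: [0.0, 1.0, -1.0]
finger_gap: 13.9
finger_force: 30.0
clock: 15.25
eef_pos: [447.1, -373.5, 406.7]
eef_rot: [3.14, -0.002, 3.14]
wrist_force: [0.5, -0.7, -1.3]
finger_gap: 13.8
finger_force: 30.0
[ 447.13875817 -373.4679736   406.68967693]
top (163, 190) (array([0., 0., 0., 0., 0.]), 0, array([nan, nan, nan]))
top (140, 158) (array([0., 0., 0., 0., 0.]), 0, array([nan, nan, nan]))
top (125, 140) (array([0., 0., 0., 0., 0.]), 0, array([nan, nan, nan]))
top (105, 125) (array([0., 0., 0., 0., 0.]), 0, array([nan, nan, nan]))
hole px 364.0 240.9047619047619 21
hole [ 451.  -346.4   61.5]
scene (163, 190) (array([ 446.8, -364.7,   36.8,   29.1,   69.1]), 64, array([ 445.8, -364.2,  171.1]))
scene (140, 158) (array([ 445.1, -365.7,   11.6,    7.3,   88.4]), 10, array([ 444.8, -365.8,  145.8]))
scene (125, 140) (array([ 446.8, -364.1,   13.4,   10.8,   73.1]), 15, array([ 446.5, -365.7,  131.9]))
scene (105, 125) (array([ 446.1, -366.2,    7.2,    6.5,   -2.1]), 8, array([ 446.2, -366.7,  117.1]))
hole px 295.9166666666667 117.70833333333333 24
hole [ 450.4 -350.4   59.8]
```

View pics/b5.png

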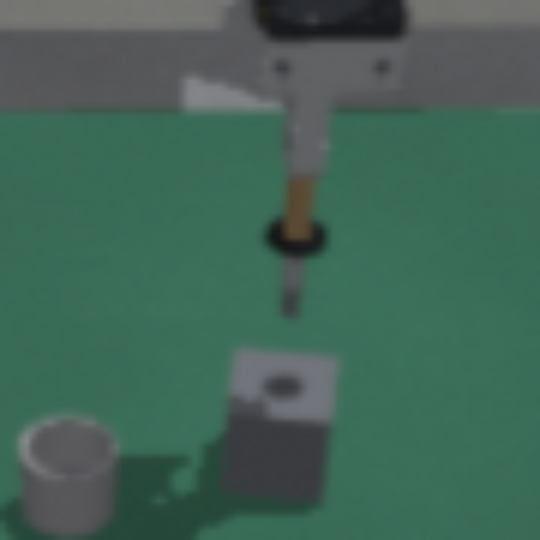

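```bash
cat >> h.py <<'E'
def ray(cam,u,v,z):
    c=manip.calibration(cam);K=np.array(c["intrinsics"]);T=np.array(c["pose"])
    r=T[:3,:3]@np.array([(u-K[0,2])/K[0,0],-(v-K[1,2])/K[1,1],-1]); t=(z-T[2,3])/r[2]; return (T[:3,3]+t*r).round(1)
def proj(cam,P):
    c=manip.calibration(cam);K=np.array(c["intrinsics"]);T=np.array(c["pose"])
    q=np.linalg.inv(T)@np.append(P,1); return K[0,2]+K[0,0]*q[0]/-q[2],K[1,2]-K[1,1]*q[1]/-q[2]
E
python3 - <<'E'
from h import *
print(ray("scene",296.9,113.9,59.8), "tip ray", ray("scene",250+290/6-.4,50+316/6-.4,112),"collar",ray("scene",250+296/6-.4,50+238/6-.4,166))
E
```

```text
[ 445.6 -370.9   59.8] tip ray [ 446.1 -367.2  112. ] collar [ 446.9 -364.9  166. ]
```

```bash
python3 -m creep '{"slide":[[0,0,-2],[0,0,-2.5],[0,0,-1],[0,0,-0.5],[0,0,0]],"turn":[0,0,0,0,0],"claw":[0,0,0,0,0]}'
python3 -m creep '{"slide":[[0,0,-1],[0,0,-1],[0,0,-1],[0,0,-0.7],[0,0,-0.3],[0,0,0],[0,0,0]],"turn":[0,0,0,0,0,0,0],"claw":[0,0,0,0,0,0,0]}'
```

```text
clock: 15.98
eef_pos: [447.3, -372.8, 348.6]
eef_rot: [-3.141, 0.0, 3.141]
wrist_force: [0.8, 0.2, 0.0]
finger_gap: 14.0
finger_force: 30.0
clock: 16.85
eef_pos: [447.2, -373.1, 308.5]
eef_rot: [-3.141, 0.0, 3.141]
wrist_force: [0.5, 0.2, -0.5]
finger_gap: 13.9
finger_force: 30.0
```

```bash
python3 -m creep '{"slide":[[0,0,-0.2],[0,0,-0.15],[0,0,0],[0,0,0],[0,0,0],[0,0,0],[0,0,0],[0,0,0]],"turn":[0,0,0,0,0,0,0,0],"claw":[0,0,0,0.3,0.6,0.9,1,1]}'
python3 -m creep '{"slide":[[0,0,0],[0,0,2],[0,0,3],[0,0,3],[0,0,2],[-0.4,5,0],[-0.4,6,0],[-0.4,6,0]],"turn":[0,0,0,0,0,0,0,0],"claw":[1,1,1,1,1,1,1,1]}'
python3 - <<'E' 2>/dev/null
from m import *
for cam in("top","scene"):
    p,W,z0=cloud(cam)
    for l in(70,135): print(cam,box(W,z0,(447,-370),40,l,l+25))
    if cam=="scene": cv2.imwrite("pics/b6.png",cv2.resize(p[50:140,250:340,::-1],None,fx=5,fy=5))
    for n,c in dict(A=(447,237),B=(433,385),C=(550,250),D=(535,353)).items():
        print(n,"blk",box(W,z0,c,45,18,40))
E
```

```text
clock: 17.85
eef_pos: [447.2, -373.1, 304.7]
eef_rot: [-3.142, -0.0, 3.141]
wrist_force: [-0.6, 0.2, -0.1]
finger_gap: 60.6
finger_force: 0.0
clock: 18.85
eef_pos: [434.7, -201.4, 404.7]
eef_rot: [-3.142, 0.0, 3.14]
wrist_force: [1.1, 0.1, -0.3]
finger_gap: 93.6
finger_force: 0.0
top (array([0., 0., 0., 0., 0.]), 0, array([nan, nan, nan]))
top (array([ 448.8, -375.7,   13.9,   13.4,   -1.3]), 19, array([ 447.7, -374.7,  157.6]))
A blk (array([ 4.473e+02,  2.362e+02,  3.210e+01,  2.620e+01, -2.000e-01]), 93, array([447.6, 235.5,  28.9]))
B blk (array([430.5, 385.7,  33.3,  26.2, -13.1]), 96, array([430.3, 384.9,  28.2]))
C blk (array([551.2, 249.3,  34.3,  25.2,  25.4]), 92, array([550.6, 249. ,  28.8]))
D blk (array([537.6, 354.1,  34.6,  26.9,  16.9]), 94, array([538. , 353.3,  28.5]))
scene (array([ 445.8, -364.8,   12.4,    9.6,    1.3]), 25, array([ 445.6, -364. ,   82.7]))
scene (array([ 444.3, -367.9,   18.2,   14.1,   19.9]), 36, array([ 445.9, -366.1,  149. ]))
A blk (array([444.9, 241.9,  33.7,  26.3,  -0.7]), 135, array([445.3, 243.3,  26.7]))
B blk (array([427.8, 391.5,  33.9,  27.9, -14.6]), 174, array([428.4, 392.8,  27. ]))
C blk (array([547.3, 255.6,  34.8,  27. ,  23.6]), 143, array([547.9, 257.3,  26.5]))
D blk (array([535.4, 359.9,  35.8,  28.2,  20.7]), 167, array([535.6, 361.2,  26.6]))
```

View pics/b6.png

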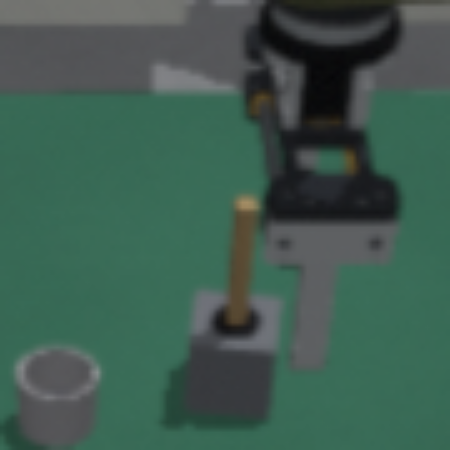

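```bash
python3 -m creep '{"slide":[[0.1,4,0],[0.2,6,0],[0.2,6,0],[0.2,6,0],[0.2,6,0],[0.2,6,0],[0,6,0],[0,4,0]],"turn":[0,0,0,0,0,0,0,0],"claw":[0.7,0.7,0.7,0.7,0.7,0.7,0.7,0.7]}' 20
python3 -m creep '{"slide":[[0,0,-3],[0,0,-5],[0,0,-5],[0,0,-4],[0,0,-2],[0,0,-0.6],[0,0,0],[0,0,0]],"turn":[0,0,0,0,0,0,0,0],"claw":[0.7,0.7,0.7,0.7,0.7,0.7,0.7,0.7]}'
```

```text
clock: 19.95
eef_pos: [446.1, 239.0, 404.6]
eef_rot: [3.142, 0.0, -3.141]
wrist_force: [0.4, -0.7, 1.3]
finger_gap: 65.9
finger_force: 0.0
clock: 20.95
eef_pos: [446.5, 237.0, 209.6]
eef_rot: [3.141, 0.002, 3.141]
wrist_force: [-0.6, -0.4, -0.4]
finger_gap: 66.0
finger_force: 0.0
```

```bash
python3 -m creep '{"slide":[[0,0,-0.2],[0,0,0],[0,0,0],[0,0,0],[0,0,0],[0,0,0],[0,0,0],[0,0,0]],"turn":[0,0,0,0,0,0,0,0],"claw":[0.7,0.2,0.1,0,0,0,0,0]}' 20
python3 -m creep '{"slide":[[0,0,2],[0,0,4],[0,0,4],[0,0,0]],"turn":[0,0,0,0],"claw":[0,0,0,0]}'
```

```text
clock: 21.95
eef_pos: [446.2, 236.9, 206.7]
eef_rot: [3.142, 0.0, 3.141]
wrist_force: [0.0, 0.4, 0.3]
finger_gap: 25.6
finger_force: 19.7
clock: 22.45
eef_pos: [446.4, 237.1, 309.3]
eef_rot: [3.14, 0.005, 3.141]
wrist_force: [-0.5, 0.1, -2.2]
finger_gap: 26.1
finger_force: 19.7
```

```bash
python3 -m creep '{"slide":[[2,-3,0],[3,-5,0],[3,-5,0],[3,-5,0],[2.1,-3.7,0],[0,0,0],[0,0,-3],[0,0,-3]],"turn":[0.02,0,0,0,0,0,0,0],"claw":[0,0,0,0,0,0,0,0]}'
python3 -m creep '{"slide":[[0,0,-2],[0,0,-0.8],[0,0,-0.4],[0,0,0],[0,0,0]],"turn":[0,0,0,0,0],"claw":[0,0,0,0,0]}'
```

```text
clock: 23.45
eef_pos: [576.6, 20.6, 245.1]
eef_rot: [3.141, -0.001, -3.122]
wrist_force: [-0.7, 0.7, -1.3]
finger_gap: 26.1
finger_force: 19.7
clock: 24.08
eef_pos: [577.3, 20.0, 215.3]
eef_rot: [-3.142, 0.001, -3.122]
wrist_force: [0.8, 0.6, -0.5]
finger_gap: 26.1
finger_force: 19.7
```

```bash
python3 -m creep '{"slide":[[0,0,-0.2],[0,0,-0.1],[0,0,0],[0,0,0],[0,0,0],[0,0,0],[0,0,2],[0,0,4]],"turn":[0,0,0,0,0,0,0,0],"claw":[0,0,0,0.3,0.5,0.6,0.6,0.6]}'
python3 -m creep '{"slide":[[0,0,4],[-0.4,3,0],[-0.5,5,0],[-0.5,5,0],[-0.5,5,0],[-0.5,4,0],[-0.4,1.2,0],[0,0,0]],"turn":[0,0,0.08,0.08,0.08,0.08,0.08,0],"claw":[0.7,0.7,0.7,0.7,0.7,0.7,0.7,0.7]}'
python3 - <<'E' 2>/dev/null
from m import *
print(manip.read_state()["eef_pos"],manip.read_state()["eef_rot"])
for cam in("top","scene"):
    p,W,z0=cloud(cam)
    print("placed",box(W,z0,(577,20),35,22,45))
    for n,c in dict(B=(433,385),C=(550,250),D=(535,353)).items():
        print(n,"blk",box(W,z0,c,45,18,40))
E
```

```text
clock: 25.08
eef_pos: [576.9, 19.9, 271.0]
eef_rot: [3.141, -0.003, -3.122]
wrist_force: [-0.1, -0.4, 0.7]
finger_gap: 56.3
finger_force: 0.0
clock: 26.08
eef_pos: [548.9, 252.6, 311.5]
eef_rot: [-3.142, -0.0, -2.721]
wrist_force: [0.8, 0.4, -0.3]
finger_gap: 65.9
finger_force: 0.0
[548.86081544 252.60602612 311.53572206] [-3.14156367e+00 -1.46183883e-04 -2.72141675e+00]
placed (array([578.4,  17.9,  34.1,  25.6,   4. ]), 89, array([578. ,  17.8,  34.1]))
B blk (array([430.9, 388.9,  34.4,  21.8,  -3.1]), 67, array([429.8, 388.9,  28.9]))
C blk (array([0., 0., 0., 0., 0.]), 0, array([nan, nan, nan]))
D blk (array([0., 0., 0., 0., 0.]), 0, array([nan, nan, nan]))
placed (array([0., 0., 0., 0., 0.]), 0, array([nan, nan, nan]))
B blk (array([428. , 391.7,  34.2,  28.7, -17.1]), 179, array([428.5, 392.9,  26.8]))
C blk (array([548.2, 255.9,  34.9,  27.9,  25.9]), 143, array([548. , 257.4,  26.4]))
D blk (array([535.4, 359.7,  34.3,  26.8,  18.4]), 167, array([535.5, 361.3,  26.8]))
```

```bash
python3 -m creep '{"slide":[[0,0,-3],[0,0,-4],[0,0,-2.5],[0,0,-0.9],[0,0,0],[0,0,0],[0,0,0],[0,0,0]],"turn":[0,0,0,0,0,0,0,0],"claw":[0.7,0.7,0.7,0.7,0.7,0.2,0,0]}' 20
python3 -m creep '{"slide":[[0,0,0],[0,0,0],[0,0,0],[0,0,2],[0,0,4],[0,0,4],[0,0,0]],"turn":[0,0,0,0,0,0,0],"claw":[0,0,0,0,0,0,0]}'
```

```text
clock: 27.18
eef_pos: [549.2, 251.9, 208.2]
eef_rot: [-3.142, 0.001, -2.722]
wrist_force: [0.3, 0.8, 1.4]
finger_gap: 39.2
finger_force: 0.0
clock: 28.05
eef_pos: [549.4, 252.1, 312.1]
eef_rot: [-3.141, 0.007, -2.722]
wrist_force: [0.2, -1.2, -1.2]
finger_gap: 26.2
finger_force: 19.8
```

```bash
python3 -m creep '{"slide":[[-0.5,-3,0],[-0.7,-5,0],[-0.7,-5,0],[-0.7,-5,0],[-0.7,-4,0],[-0.55,-1.4,0],[0,0,0],[0,0,-3]],"turn":[0,-0.08,-0.08,-0.08,-0.08,-0.08,0,0],"claw":[0,0,0,0,0,0,0,0]}'
python3 -m creep '{"slide":[[0,0,-3],[0,0,-2],[0,0,-0.8],[0,0,-0.4],[0,0,0],[0,0,0]],"turn":[0,0,0,0,0,0],"claw":[0,0,0,0,0,0]}'
```

```text
clock: 29.05
eef_pos: [511.2, 18.5, 278.8]
eef_rot: [-3.141, 0.004, -3.12]
wrist_force: [0.4, -0.3, -0.0]
finger_gap: 26.0
finger_force: 19.8
clock: 29.8
eef_pos: [510.8, 18.0, 216.3]
eef_rot: [-3.142, 0.001, -3.122]
wrist_force: [-0.5, -0.3, 0.1]
finger_gap: 26.2
finger_force: 19.8
```

```bash
python3 -m creep '{"slide":[[0,0,-0.2],[0,0,-0.15],[0,0,0],[0,0,0],[0,0,0],[0,0,0],[0,0,2],[0,0,4]],"turn":[0,0,0,0,0,0,0,0],"claw":[0,0,0,0.3,0.5,0.6,0.6,0.6]}'
python3 -m creep '{"slide":[[0,0,4],[0.3,4,0],[0.5,6,0],[0.5,6,0],[0.5,6,0],[0.5,6,0],[0.3,5,0],[0,0.9,0]],"turn":[0,0,0.06,0.06,0.06,0.06,0.06,0],"claw":[0.7,0.7,0.7,0.7,0.7,0.7,0.7,0.7]}'
python3 - <<'E' 2>/dev/null
from m import *
print(manip.read_state()["eef_pos"],manip.read_state()["eef_rot"])
for cam in("top","scene"):
    p,W,z0=cloud(cam)
    for c in((577,20),(511,18)): print("placed",box(W,z0,c,32,22,45))
    for n,c in dict(B=(433,385),D=(535,353)).items():
        print(n,"blk",box(W,z0,c,45,18,40))
E
```

```text
clock: 30.8
eef_pos: [510.4, 17.9, 271.7]
eef_rot: [3.141, -0.003, -3.122]
wrist_force: [0.6, 0.6, 0.8]
finger_gap: 56.1
finger_force: 0.0
clock: 31.8
eef_pos: [536.1, 359.5, 311.5]
eef_rot: [3.142, -0.0, -2.819]
wrist_force: [-0.2, -0.8, -0.7]
finger_gap: 66.1
finger_force: 0.0
[536.05720077 359.48687798 311.47254153] [ 3.14151678e+00 -4.47078442e-04 -2.81898182e+00]
placed (array([579.3,  17.6,  33.6,  25.8,  -1.1]), 85, array([578.5,  17.7,  34.1]))
placed (array([512.8,  15.4,  33.2,  25.8,   8.1]), 87, array([512.3,  15.7,  33. ]))
B blk (array([0., 0., 0., 0., 0.]), 0, array([nan, nan, nan]))
D blk (array([536.4, 347.7,  27.5,  15.8,  21. ]), 45, array([536.6, 347.4,  28.2]))
placed (array([588. ,  22. ,  31.1,  12.7,  70.4]), 28, array([586.8,  22. ,  31.5]))
placed (array([0., 0., 0., 0., 0.]), 0, array([nan, nan, nan]))
B blk (array([428. , 391.5,  34.1,  28.4, -16.7]), 175, array([428.2, 392.8,  27. ]))
D blk (array([535.8, 360.1,  33.3,  27.8,  18.7]), 146, array([537.2, 362.6,  26.6]))
```

```bash
python3 -m creep '{"slide":[[0,-0.2,-3],[0,0,-4],[0,0,-2.5],[0,0,-0.9],[0,0,0],[0,0,0],[0,0,0],[0,0,0]],"turn":[0.02,0,0,0,0,0,0,0],"claw":[0.7,0.7,0.7,0.7,0.7,0.2,0,0]}' 20
python3 -m creep '{"slide":[[0,0,0],[0,0,0],[0,0,0],[0,0,2],[0,0,4],[0,0,4],[0,0,0]],"turn":[0,0,0,0,0,0,0],"claw":[0,0,0,0,0,0,0]}'
```

```text
clock: 32.9
eef_pos: [536.7, 355.0, 208.7]
eef_rot: [3.141, 0.001, -2.802]
wrist_force: [-0.1, 0.4, -0.1]
finger_gap: 39.0
finger_force: 0.0
clock: 33.78
eef_pos: [536.9, 355.0, 312.9]
eef_rot: [3.14, 0.007, -2.802]
wrist_force: [-0.6, -0.3, 0.1]
finger_gap: 25.7
finger_force: 20.0
```

```bash
python3 -m creep '{"slide":[[0.3,-4,0],[0.6,-6,0],[0.6,-6,0],[0.6,-6,0],[0.6,-6,0],[0.6,-6,0],[0.6,-6,0],[0.3,-5.5,0]],"turn":[0,-0.08,-0.08,-0.08,-0.08,0,0,0],"claw":[0,0,0,0,0,0,0,0]}'
python3 -m creep '{"slide":[[0,0,0],[0,0,-2],[0,0,-4],[0,0,-2],[0,0,-0.8],[0,0,-0.5],[0,0,0],[0,0,0]],"turn":[0,0,0,0,0,0,0,0],"claw":[0,0,0,0,0,0,0,0]}'
```

```text
clock: 34.78
eef_pos: [578.4, -102.2, 308.0]
eef_rot: [3.142, -0.0, -3.123]
wrist_force: [1.1, 0.3, 0.2]
finger_gap: 26.1
finger_force: 20.0
clock: 35.78
eef_pos: [578.8, -100.1, 215.9]
eef_rot: [-3.141, 0.001, -3.122]
wrist_force: [1.1, -0.2, -0.8]
finger_gap: 25.4
finger_force: 20.0
```

```bash
python3 -m creep '{"slide":[[0,0,-0.2],[0,0,-0.1],[0,0,0],[0,0,0],[0,0,0],[0,0,0],[0,0,2],[0,0,4]],"turn":[0,0,0,0,0,0,0,0],"claw":[0,0,0,0.3,0.5,0.6,0.6,0.6]}'
python3 -m creep '{"slide":[[0,0,4],[-1,3,0],[-1.8,6,0],[-1.8,6,0],[-1.8,6,0],[-1.8,6,0],[-1.8,6,0],[-1.8,6,0]],"turn":[0,0,-0.05,-0.05,-0.05,-0.05,-0.05,0],"claw":[0.7,0.7,0.7,0.7,0.7,0.7,0.7,0.7]}'
python3 -m creep '{"slide":[[-1.8,6,0],[-1.4,3.9,0],[0,0,0],[0,0,0]],"turn":[0,0,0,0],"claw":[0.7,0.7,0.7,0.7]}'
python3 - <<'E' 2>/dev/null
from m import *
print(manip.read_state()["eef_pos"],manip.read_state()["eef_rot"])
for cam in("top","scene"):
    p,W,z0=cloud(cam)
    for c in((577,20),(511,18),(579,-100)): print("placed",box(W,z0,c,32,22,45))
    print("B",box(W,z0,(430,388),45,18,40))
E
```

```text
clock: 36.78
eef_pos: [578.5, -100.0, 272.8]
eef_rot: [3.141, -0.002, -3.122]
wrist_force: [0.5, -0.4, 0.2]
finger_gap: 56.1
finger_force: 0.0
clock: 37.78
eef_pos: [460.0, 290.9, 313.8]
eef_rot: [3.14, 0.001, 2.91]
wrist_force: [2.0, -0.1, 0.7]
finger_gap: 65.9
finger_force: 0.0
clock: 38.28
eef_pos: [429.1, 387.5, 312.9]
eef_rot: [3.141, 0.0, 2.911]
wrist_force: [0.7, 0.1, 0.1]
finger_gap: 65.8
finger_force: 0.0
[429.09374176 387.45914276 312.9288447 ] [3.14124049e+00 4.74763712e-04 2.91076305e+00]
placed (array([597.8,   5.8,  22.6,  20.6,  88.7]), 44, array([596.3,   7.5,  34.1]))
placed (array([512.7,  15.5,  33. ,  25.7,   8.1]), 86, array([512.1,  15.6,  34. ]))
placed (array([ 582.3, -102.1,   33.2,   26.3,   -2.5]), 90, array([ 581.6, -102. ,   33.4]))
B (array([0., 0., 0., 0., 0.]), 0, array([nan, nan, nan]))
placed (array([595.9,  12.1,  29.3,  20.5,  89.2]), 70, array([595.3,  14.2,  30.5]))
placed (array([509.5,  21.4,  33.6,  29.9,   4.6]), 102, array([509.4,  24.4,  31.1]))
placed (array([577.7, -96.6,  31.1,  31.1,  -0.6]), 90, array([578. , -92.9,  30.6]))
B (array([427.9, 392. ,  34.1,  26.8, -15.8]), 138, array([430.4, 394.7,  26.8]))
```

```bash
python3 -m creep '{"slide":[[0,0.1,-3],[0,0,-4],[0,0,-2.5],[0,0,-1],[0,0,0],[0,0,0],[0,0,0],[0,0,0]],"turn":[0,0,0,0,0,0,0,0],"claw":[0.7,0.7,0.7,0.7,0.7,0.2,0,0]}' 20
python3 -m creep '{"slide":[[0,0,0],[0,0,0],[0,0,0],[0,0,2],[0,0,4],[0,0,4],[0,0,0]],"turn":[0,0,0,0,0,0,0],"claw":[0,0,0,0,0,0,0]}'
python3 - <<'E' 2>/dev/null
from m import *
p,W,z0=cloud("top")
print(box(W,z0,(595,8),60,22,45)); print("slot4",box(W,z0,(514,-102),40,12,45))
cv2.imwrite("pics/c1.png",cv2.resize(p[150:270,200:330,::-1],None,fx=5,fy=5))
E
```

```text
clock: 39.38
eef_pos: [429.0, 389.0, 207.7]
eef_rot: [3.141, 0.001, 2.911]
wrist_force: [0.3, 0.3, -0.4]
finger_gap: 39.0
finger_force: 0.0
clock: 40.25
eef_pos: [429.2, 389.2, 311.4]
eef_rot: [3.137, 0.004, 2.911]
wrist_force: [-0.7, -1.4, 0.1]
finger_gap: 25.9
finger_force: 19.9
(array([610.1,   7.4,  95. ,  44.9, -87.4]), 134, array([613.4,   6.5,  34.4]))
slot4 (array([ 511.7, -107. ,   63. ,   45.9,  -53. ]), 4, array([515.3, -94.1,  14.3]))
```

View pics/c1.png

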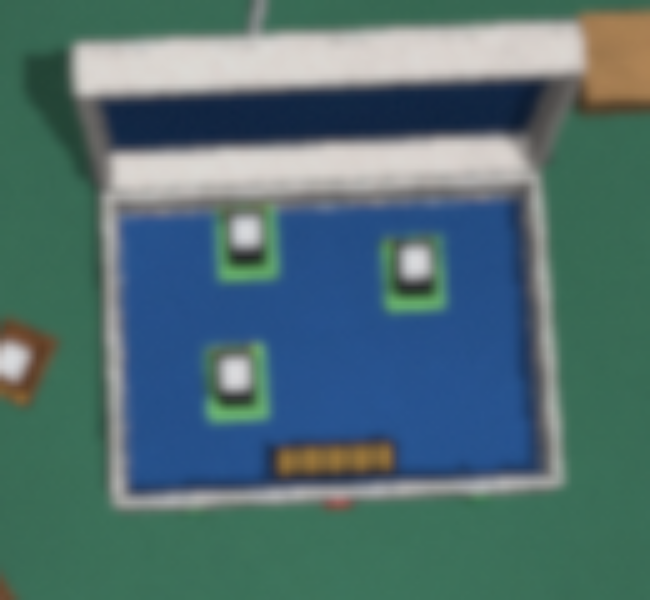

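```bash
python3 -m creep '{"slide":[[0.5,-4,0],[1,-6,0],[1,-6,0],[1,-6,0],[1,-6,0],[1,-6,0],[1,-6,0],[1,-5,0]],"turn":[0,0.05,0.05,0.05,0.05,0.05,0,0],"claw":[0,0,0,0,0,0,0,0]}'
python3 -m creep '{"slide":[[0.9,-4.1,0],[0,0,0],[0,0,-3],[0,0,-3],[0,0,-2],[0,0,-1],[0,0,-0.3],[0,0,0]],"turn":[0,0,0,0,0,0,0,0],"claw":[0,0,0,0,0,0,0,0]}'
```

```text
clock: 41.3
eef_pos: [503.7, -63.2, 306.5]
eef_rot: [3.141, -0.001, -3.123]
wrist_force: [-0.4, 0.4, -1.4]
finger_gap: 25.7
finger_force: 19.9
clock: 42.3
eef_pos: [513.0, -101.9, 214.6]
eef_rot: [-3.141, 0.0, -3.122]
wrist_force: [0.4, -1.0, -1.4]
finger_gap: 25.9
finger_force: 19.9
```

```bash
python3 -m creep '{"slide":[[0,0,-0.2],[0,0,0],[0,0,0],[0,0,0],[0,0,0],[0,0,2],[0,0,5],[0,0,5]],"turn":[0,0,0,0,0,0,0,0],"claw":[0,0,0.3,0.5,0.6,0.6,0.6,0.6]}'
python3 -m creep '{"slide":[[0,0,5],[0,1,5],[0,2,5],[0,2,1],[0,1,0],[0,0,0],[0,0,0],[0,0,0]],"turn":[0,0,0,0,0,0,0,0],"claw":[0,0,0,0,0,0,0,0]}'
python3 - <<'E' 2>/dev/null
from m import *
for cam in("top","scene"):
    p,W,z0=cloud(cam); cv2.imwrite(f"pics/d_{cam}.png",p[...,::-1])
    for c in((513,-102),(511,18),(579,-100)): print("placed",box(W,z0,c,32,22,45))
    h=box(W,z0,(670,-45),200,238,270);print("hood",h)
a=cv2.imread("pics/d_top.png")[150:290,100:380];b=cv2.imread("pics/d_scene.png")[100:350,140:400]
cv2.imwrite("pics/d.png",np.hstack([cv2.resize(a,(440,220)),cv2.resize(b,(360,346))[:220*1] if 0 else cv2.resize(b,(229,220))]))
cv2.imwrite("pics/d.png",cv2.resize(a,(800,400)))
E
```

```text
clock: 43.3
eef_pos: [512.8, -102.0, 333.5]
eef_rot: [3.141, -0.001, -3.122]
wrist_force: [-0.2, 0.4, -0.0]
finger_gap: 56.4
finger_force: 0.0
clock: 44.3
eef_pos: [513.0, -42.5, 491.6]
eef_rot: [3.142, -0.001, -3.123]
wrist_force: [-0.7, 0.2, -0.4]
finger_gap: -0.0
finger_force: 0.0
placed (array([ 518.8, -104.2,   23.4,   23. ,   -2.6]), 60, array([ 519.1, -104.5,   34.9]))
placed (array([525.2,   6.1,   3.2,   0. ,  -1.5]), 2, array([525.2,   6.1,  31.8]))
placed (array([0., 0., 0., 0., 0.]), 0, array([nan, nan, nan]))
hood (array([661. , -41.4, 279.7,  32.8, -88.6]), 1081, array([660.1, -41.4, 250.3]))
placed (array([512.7, -99.4,  32.8,  31.3,  88.4]), 92, array([512.5, -95.9,  30.7]))
placed (array([509.1,  23.3,  34.4,  30.2,   2.9]), 104, array([509.7,  24.3,  30.8]))
placed (array([ 5.777e+02, -9.570e+01,  3.110e+01,  2.940e+01, -4.000e-01]), 88, array([577.8, -93.4,  30.5]))
hood (array([658.6, -37. , 287.2,  29. , -89. ]), 848, array([657.6, -22. , 248. ]))
```

View pics/d.png

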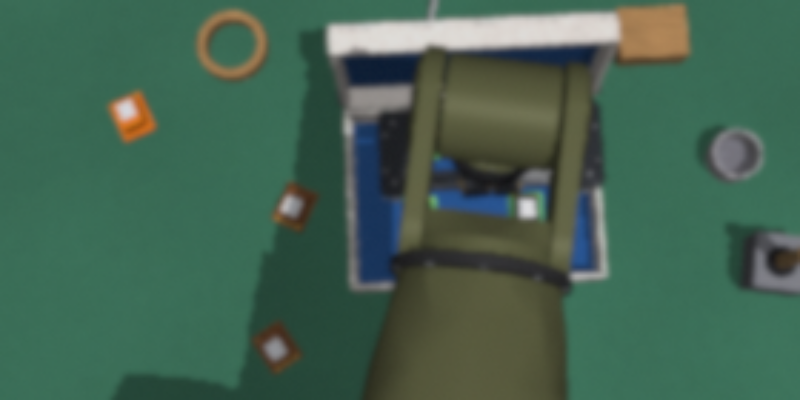

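```bash
python3 -m creep '{"slide":[[3,0,0],[5,0,0],[5,0,0],[4,0,0],[2.5,0,0],[0,0,0]],"turn":[0,0,0,0,0,0],"claw":[0,0,0,0,0,0]}'
```

```text
clock: 45.15
eef_pos: [709.0, -42.3, 490.3]
eef_rot: [3.141, -0.002, -3.122]
wrist_force: [-0.9, -0.5, -0.3]
finger_gap: 1.1
finger_force: 0.0
```

```bash
python3 -m creep '{"slide":[[0,0,-3],[0,0,-3],[0,0,-1.5],[-1,0,0],[-0.7,0,0],[-0.7,0,0],[-0.6,0,0],[-0.6,0,0]],"turn":[0,0,0,0,0,0,0,0],"claw":[0,0,0,0,0,0,0,0]}'
python3 -m creep '{"slide":[[-1.1,0,0.05],[-1.1,0,0.05],[-1.1,0,0.05],[-1.1,0,0.05],[-1.1,0,-0.2],[-1.1,0,-0.2],[-1.1,0,-0.25],[-1,0,-0.25]],"turn":[0,0,0,0,0,0,0,0],"claw":[0,0,0,0,0,0,0,0]}'
python3 - <<'E' 2>/dev/null
from m import *
p,W,z0=cloud("scene"); cv2.imwrite("pics/e1.png",p[60:360,130:430,::-1])
E
```

```text
clock: 46.15
eef_pos: [671.6, -42.0, 417.8]
eef_rot: [-3.141, 0.002, -3.122]
wrist_force: [4.3, -0.0, 3.5]
finger_gap: 0.4
finger_force: 2.0
clock: 47.15
eef_pos: [584.3, -42.0, 409.9]
eef_rot: [3.142, -0.0, -3.122]
wrist_force: [3.0, -1.5, -0.3]
finger_gap: 0.3
finger_force: 1.2
```

View pics/e1.png

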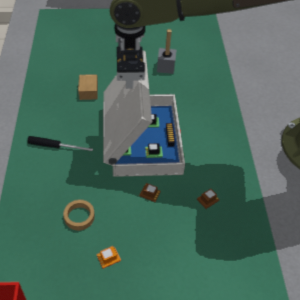

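```bash
python3 -m creep '{"slide":[[-1,0,-0.4],[-1,0,-0.5],[-1,0,-0.5],[-0.9,0,-0.6],[-0.9,0,-0.7],[-0.8,0,-0.7],[-0.8,0,-0.8],[-0.7,0,-0.8]],"turn":[0,0,0,0,0,0,0,0],"claw":[0,0,0,0,0,0,0,0]}'
python3 -m creep '{"slide":[[-0.7,0,-0.8],[-0.6,0,-0.9],[-0.6,0,-0.9],[-0.5,0,-0.9],[-0.4,0,-0.9],[-0.4,0,-0.9],[-0.3,0,-0.9],[-0.2,0,-0.9]],"turn":[0,0,0,0,0,0,0,0],"claw":[0,0,0,0,0,0,0,0]}'
```

```text
clock: 48.2
eef_pos: [513.4, -42.0, 359.5]
eef_rot: [3.141, -0.0, -3.122]
wrist_force: [0.1, -1.6, 1.9]
finger_gap: 0.3
finger_force: 1.0
clock: 49.2
eef_pos: [476.7, -42.0, 288.5]
eef_rot: [3.142, -0.001, -3.122]
wrist_force: [-1.1, -0.3, 1.5]
finger_gap: 0.1
finger_force: 0.7
```

```bash
python3 -m creep '{"slide":[[0,0,-0.3],[0,0,-0.3],[0,0,-0.2],[0,0,-0.2],[0,0,-0.1],[0,0,0]],"turn":[0,0,0,0,0,0],"claw":[0,0,0,0,0,0]}'
python3 - <<'E' 2>/dev/null
from m import *
for cam in("top","scene"):
    p,W,z0=cloud(cam); X=W[(abs(W[...,1]+45)<130)&(W[...,0]>440)&(W[...,0]<670)&(W[...,2]<110)&(W[...,2]>60)]
    A=np.c_[X[:,:2]-[535,-42],np.ones(len(X))]; print(cam,len(X),np.linalg.lstsq(A,X[:,2]-z0,rcond=None)[0].round(4))
E
```

```text
clock: 49.95
eef_pos: [477.0, -42.0, 279.7]
eef_rot: [-3.141, 0.001, -3.122]
wrist_force: [-9.7, 0.7, 23.8]
finger_gap: 0.3
finger_force: 11.8
top 2901 [-3.00000e-04 -3.00000e-04  8.02092e+01]
scene 3718 [-5.1000e-03  6.0000e-04  8.0019e+01]
```

```bash
python3 -m creep '{"slide":[[0,0,1],[0,0,3],[0,0,5],[-1,0,4],[-2,0,0],[0,0,0],[0,0,0],[0,0,0]],"turn":[0,0,0,0,0,0,0,0],"claw":[0,0,0,0,0,0,0,0]}'
python3 - <<'E' 2>/dev/null
from m import *
for cam in("top","scene"):
    p,W,z0=cloud(cam); X=W[(abs(W[...,1]+45)<130)&(W[...,0]>440)&(W[...,0]<625)&(W[...,2]<110)&(W[...,2]>60)]
    A=np.c_[X[:,:2]-[535,-42],np.ones(len(X))]; print(cam,len(X),np.linalg.lstsq(A,X[:,2]-z0,rcond=None)[0].round(4))
    for l in(70,135): print(box(W,z0,(447,-370),40,l,l+25))
cv2.imwrite("pics/f.png",cv2.resize(p[40:360,130:400,::-1],(506,600)))
E
```

```text
clock: 51.05
eef_pos: [447.4, -42.1, 407.7]
eef_rot: [3.141, -0.001, -3.122]
wrist_force: [0.3, 0.2, -0.3]
finger_gap: 0.5
finger_force: 0.0
top 2536 [ 1.00000e-03 -1.00000e-04  8.02609e+01]
(array([ 444.7, -371.2,   14.8,   13.3,   56.9]), 15, array([ 447. , -369.3,   82. ]))
(array([ 448.7, -373.9,   14.2,   13.7,   88.6]), 31, array([ 447.9, -372.4,  153.4]))
scene 4075 [-4.00000e-04  1.80000e-03  7.99295e+01]
(array([ 445.8, -363.7,   11.1,    9.6,  -11.4]), 21, array([ 445.3, -363.8,   81.7]))
(array([ 452.2, -368.6,    9.8,    0.9,  -87.2]), 7, array([ 451.9, -367.1,  149.7]))
```

View pics/f.png

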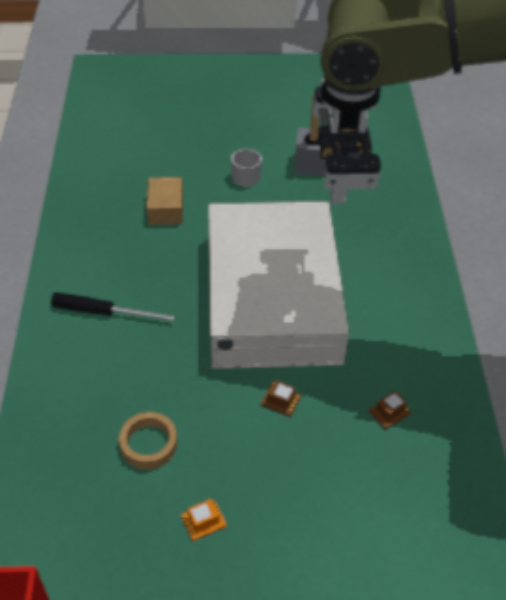

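The hood is shut and level at 80 mm. The pot is upright, the brush is in its stand, no green modules are left on the mat, and the robot is clear.

```bash
python3 -c "
from cell import manip
print(manip.sign_off())"
```

```text
the job is handed in; nothing more can be done
None
```

The job is done and handed in at about 51 s: the brush was dipped, touched to the strip left then right, and put back upright, all four modules lie flat in the box (one was knocked toward the back wall but stayed flat), and the hood is shut.

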